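# Stack the adapter hub and end cap on a turbo housing

### The arm

A 7-joint arm with a two-finger parallel gripper is mounted at the origin on the work surface. World frame = base frame: x ahead of the robot, y to its left, z up, the work surface at z = 0. Lengths are in mm, angles in rad, forces in N, time in s.
With the tool pointing down it reaches from about 425 to 1025 mm from the base axis. Payload 3.6 kg.
Tool frame: the origin (TCP) lies between the finger pads; the fingertips stand 25 mm ahead of it and the grasp point (between the pads) lies 6 mm ahead of it (env.finger_overhang is the distance from the TCP to the fingertips, in mm); z points along the fingers, y is the line along which they close (so a half turn about z gives the same grasp; the last joint's range is limited). The gripper opens to 85 mm and grips with 20 to 120 N. Pads are 22 mm wide; open, the fingers measure 114 mm over their backs; the gripper's body (76 mm by 85 mm) begins 54 mm behind the grasp point. The pads swing forward as they close: fully open they stand 13 mm farther back than shut.
Start: joints at [1.077, 0.591, 0.048, 1.609, -0.033, 0.943, -0.034], TCP at [282.865, -667.546, 256.302] pointing down, gripper open.
Joint ranges: [-2.69, 2.69], [-0.47, 2.24], [-1.27, 1.36], [0.19, 2.51], [-1.53, 4.68], [0.08, 2.07], [-3.09, 3.09]. Speed limits (rad/s): [2.57, 2.57, 3.14, 3.14, 3.14, 3.14, 3.14].

### API

Orientations are given as a unit quaternion [x, y, z, w].
In Python, from rig import env gives the robot as it stands. The module is installed in compiled form; this text tells all that it offers.
- The arm moves only by the shell command python3 -m pendant 'ROWS'. ROWS is JSON, a list of rows, each a list of 3 entries, a list of its own where there are three numbers: the shift along the world's x, y, z in mm, then the turn about the world's z in rad, then the opening, from -1 (shut) to 1 (fully open). In form: [[[x, y, z], twist, claw], ...]. A call has exactly 5 rows; each row is the pose to reach, as a shift and turn from the pose commanded when the call began; what a row does not reach only later rows make up. A row lasts 1/10 s, in which the tool goes at most 50 mm and 8.59 degrees, less where a joint would pass 70% of its speed; a pose out of reach is approached as far as the arm can. A call with a gripper value outside its range is refused whole. The fingers move at their own pace and stop on an object; the grip force is fixed at half the most. Time passes only in rows, so rows that repeat a pose let the fingers close, or fill a call up. It gives the time, the measured TCP pose, the force, the opening and the grip force at its end, in the units of the state.
- env.get_obs(): the state, without advancing time (a new reading comes with each control period).
- env.camera(name): name is "scene" or "top" or "wrist"; returns a dict with "pixels" (400x640x3 uint8, blue, green, red), "K" (3x3 intrinsics, pixels), "R" (3x3) and "t" (3): a world point X has camera coordinates R X + t; the wrist camera has in their place "T_tool_cam" (4x4, takes a point from camera to tool coordinates, whose origin is the TCP and whose axes are the flange's). Camera axes: x right, y down, z forward; pixel columns grow to the right and rows downward; lengths in mm; the calibration is good to about 2 mm. The wrist camera is an equidistant fisheye: a pixel r from the principal point sees the ray r / f radians off the axis. A picture is of the moment at which its call begins: read the wrist's pose just before it. There is no depth.
- env.sign_off(): hands the job in; it is judged then, once.
The state is a dict: "time_s": time; "qpos": joint angles; "dq": joint speeds; "tau": joint torques, N m; "eef_pos": TCP position; "tcp_rot": TCP orientation; "ft_force": force on the tool from outside, world axes, zero at the start; "torque": the same for the moment, N m; "finger_gap": finger opening in mm; "grasp_force": force on a finger pad.
Only numpy, scipy, OpenCV 4.12 (cv2) and the standard library are available. Lean on these libraries where they do the work, as an engineer would, in place of code of your own. Each camera call takes 0.05 s, during which the arm holds its last target. There are 200 camera calls.

### The job

Close up the turbo housing: seat the silver flanged hub, flange face down, over the steel centring spigot until it is fully home on the housing's face. Then seat the red end cap over the same spigot, flange down, so that it sits flush on top of the hub, and let go. Set the parts down rather than dropping them, and leave the blue cap where it is.

Things in the scene. Friction and masses are not known exactly. Their poses are not given: they have to be found in the camera images.
- housing: Grey cast turbo housing, fixed to the bench. Origin: centre of its underside, on the bench; z up. Round body about 140 mm wide on a 150 mm square plate, with a flat top face 100 mm wide, 50 mm above the origin. On the z axis an upright steel spigot, 27 mm thick, stands 72 mm tall on the face; its top 14 mm taper to an 8 mm tip. A pipe stub below face height runs along its +x, to 108 mm out.
- hub: Silver aluminium flanged hub, loose, about 0.22 kg, standing on its flange. Flange 90 mm in diameter, 10 mm thick, at the bottom; above it a neck 42 mm in diameter, up to 38 mm (grip it here from above). A 32 mm bore runs right through. Origin: centre of the flange's underside; z up along the bore. Its yaw does not matter.
- red_cap: Red end cap, loose, about 0.15 kg, standing on its flange: 76 mm in diameter, 8 mm thick. Above it a boss 40 mm in diameter, up to 46 mm, closed on top (grip it here from above). A blind bore, 32 mm wide and 38 mm deep, opens below. Origin: centre of the underside; z up. Seated, its underside lies 88 mm above the housing's origin. Its yaw does not matter.
- blue_cap: Blue end cap, loose, same shape and size as the red one, for another job: a bystander. Origin: centre of its underside.
Things that resemble listed ones, but are neither listed nor needed, are in the scene too. What is meant by the hub is not black, turquoise or yellow, and is the larger of those in its own colour.

How it is judged:
By the outcome, as a careful person would: the job done as asked, in the order asked, and still so for the second after the job is handed in, with the robot touching nothing.
It also fails if it takes over 58 s, if anything falls off the work surface, if the arm or the gripper's body presses on something with over 40 N, if the wrist force passes 120 N, or if a joint passes its speed limit or range.

## Working session

There is one attempt and no reset: what is moved stays moved. The work goes in short steps, Python scripts to look and compute and a shell command to move; the robot and the scene stay as the last step left them, time stands still between calls to the robot, and variables do not carry over. Pictures are saved under pics/ and viewed, at most 10 in all, crops included, and the job is handed in when it is done.

```bash
mkdir -p pics
cat > h.py <<'E'
import numpy as np, cv2
from rig import env
def ray(c,px):
    x=np.linalg.inv(c["K"])@np.array([px[0],px[1],1.]); R=np.array(c["R"]); t=np.array(c["t"])
    return -R.T@t, R.T@x
def onz(c,px,z):
    o,d=ray(c,px); return o+d*(z-o[2])/d[2]
E
python3 - <<'E'
from h import *
import pickle
d={}
for n in("top","scene"):
    c=env.camera(n); d[n]=c; cv2.imwrite(f"pics/{n}0.png",c["pixels"])
    print(n,np.round(c["K"],1).tolist(),np.round(-np.array(c["R"]).T@c["t"]))
pickle.dump(d,open("c0.pkl","wb"))
o=env.get_obs();print(o["time_s"],o["eef_pos"],o["tcp_rot"],o["finger_gap"])
E
```

```text
top [[508.8, 0.0, 316.9], [0.0, 508.8, 195.5], [0.0, 0.0, 1.0]] [ 291.   35. 1172.]
scene [[371.6, 0.0, 312.9], [0.0, 371.6, 205.4], [0.0, 0.0, 1.0]] [1001.  225.  688.]
0.1 [ 282.6335022  -666.89316341  255.26393197] [ 9.79973706e-01  1.99124416e-01 -2.57299805e-04 -9.67949997e-04] 85.71322052346889
```

View pics/top0.png

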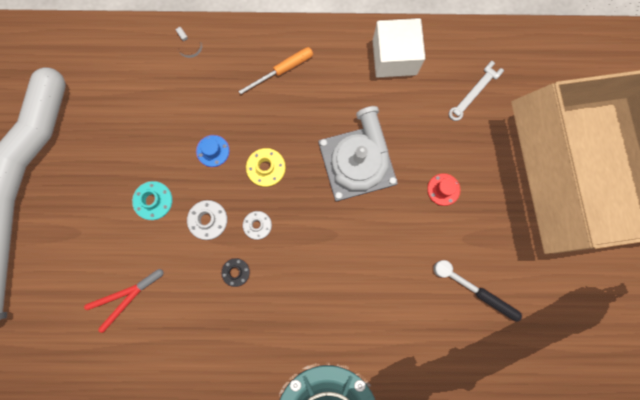

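View pics/scene0.png

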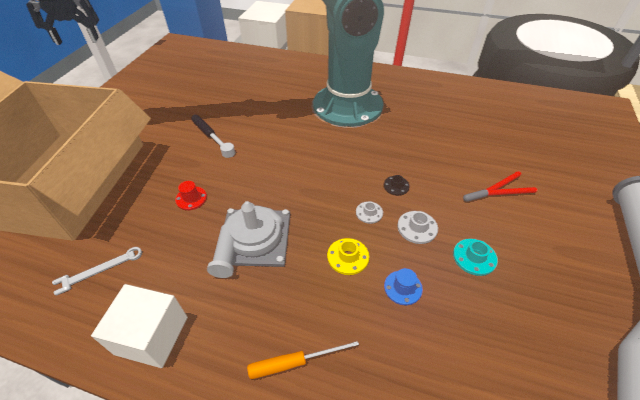

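The top picture has five flanged rings: turquoise (152,201), silver (207,220), small silver (257,225), black (235,272) and yellow (266,167). The hub should be the silver one at (207,220), since it is the larger of the two silver ones. The red cap is at (444,189), the blue cap at (212,151) and the housing spigot at (361,153). I'll confirm this in a crop and measure.

Run:
```python
from h import *
import pickle
d=pickle.load(open("c0.pkl","rb")); c=d["top"]; im=c["pixels"]
a=cv2.resize(im[175:265,160:290],None,fx=4,fy=4,interpolation=cv2.INTER_CUBIC)
b=cv2.resize(im[95:210,310:400],None,fx=3.13,fy=3.13,interpolation=cv2.INTER_CUBIC)[:360]
a=np.hstack([a,cv2.resize(b,(280,360))]);cv2.imwrite("pics/crop1.png",a)
hsv=cv2.cvtColor(im,cv2.COLOR_BGR2HSV)
def big(m,box):
    x0,y0,x1,y1=box; s=np.zeros_like(m);s[y0:y1,x0:x1]=m[y0:y1,x0:x1]
    k=max(cv2.findContours(s,cv2.RETR_EXTERNAL,cv2.CHAIN_APPROX_NONE)[0],key=cv2.contourArea)
    return cv2.fitEllipse(cv2.convexHull(k))
red=(((hsv[...,0]<6)|(hsv[...,0]>174))&(hsv[...,1]>170)&(hsv[...,2]>110)).astype(np.uint8)
sil=((hsv[...,1]<60)&(hsv[...,2]>90)).astype(np.uint8)
for n,m,b,z in(("hub",sil,(180,192,234,248),10),("small",sil,(240,208,276,244),8),("red",red,(420,165,470,212),8)):
    e=big(m,b); p=onz(c,e[0],z); s=np.linalg.norm(onz(c,(e[0][0]+1,e[0][1]),z)-p); print(n,np.round(e[0],1),np.round(p,1),"diam",np.round(np.array(e[1])*s,1))
# spigot tip rough
for px,z in(((361,153),122),((360,163),50)): print(np.round(onz(c,px,z),1))
```

```text
hub [206.6 219.5] [430.2 279.7  10. ] diam [90.3 92.8]
small [256.8 224.8] [419.  164.7   8. ] diam [65.3 66.3]
red [441.4 189.9] [ 503.2 -263.     8. ] diam [38.2 39.7]
[560.9 -65.4 122. ]
[556.1 -69.9  50. ]
```

View pics/crop1.png

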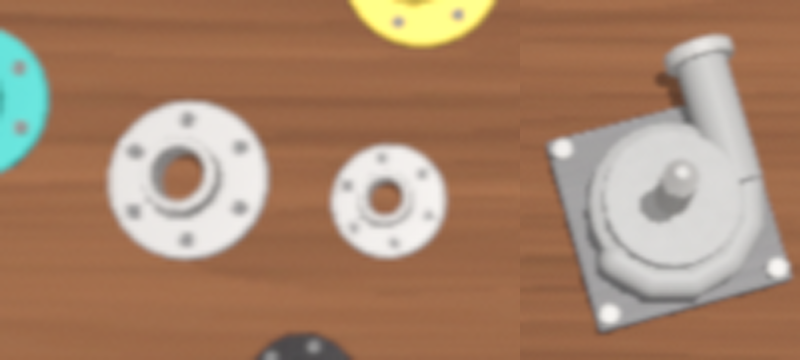

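The crop confirms it: the large silver hub (left, about 90 mm flange) next to the small silver one (about 66 mm). The spigot tip is at crop (683,172), which is about (362.4,150.0) in the top image. My red segmentation was wrong, so I'll redo it and check against the scene camera.

```bash
python3 - <<'E'
from h import *
import pickle
d=pickle.load(open("c0.pkl","rb"))
for n,seed,tip in(("top",(444,189),(362.4,150.0)),("scene",(190,198),(248,203))):
    c=d[n];im=c["pixels"].astype(int)
    b,g,r=im[...,0],im[...,1],im[...,2]
    m=((r>90)&(g<0.35*r)&(b<0.35*r)).astype(np.uint8)
    s=np.zeros_like(m);x,y=seed;s[y-30:y+30,x-30:x+30]=m[y-30:y+30,x-30:x+30]
    ys,xs=np.nonzero(s);print(n,xs.min(),xs.max(),ys.min(),ys.max(),s.sum())
    k=max(cv2.findContours(s,cv2.RETR_EXTERNAL,cv2.CHAIN_APPROX_NONE)[0],key=cv2.contourArea)
    e=cv2.fitEllipse(cv2.convexHull(k)); print("red",np.round(e[0],1),np.round(e[1],1),np.round(onz(c,e[0],8),1))
    print("tip",np.round(onz(c,tip,122),1))
# triangulate tip
o1,d1=ray(d["top"],(362.4,150.0));o2,d2=ray(d["scene"],(248,203))
A=np.c_[d1,-d2];u=np.linalg.lstsq(A,o2-o1,rcond=None)[0];print(np.round(o1+u[0]*d1,1),np.round(o2+u[1]*d2,1))
E
python3 -m pendant '[[[0,0,40],0,1],[[0,20,80],0,1],[[20,60,80],0,1],[[40,100,80],0,1],[[60,140,80],0,1]]'
```

```text
top 433 448 183 198 117
red [440.9 190.4] [14.9 16.7] [ 501.9 -261.8    8. ]
tip [567.5 -68.5 122. ]
scene 175 206 181 209 641
red [189.5 195.4] [28.9 31.9] [ 503.8 -276.     8. ]
tip [570.  -66.3 122. ]
[568.2 -68.8 119.3] [567.8 -67.8 119.1]
time_s: 0.6
eef_pos: [343.2, -526.0, 336.3]
tcp_rot: [0.98, 0.199, 0.0, -0.0]
ft_force: [1.7, -0.9, 0.1]
finger_gap: 85.2
grasp_force: 0.0
```

```bash
python3 -m pendant '[[[20,42,0],0,1],[[40,84,0],0,1],[[60,126,0],0,1],[[80,168,0],0,1],[[100,210,0],0,1]]' && python3 -m pendant '[[[20,40,0],0,1],[[40,80,0],0,1],[[60,120,0],0,1],[[75,150,0],0,1],[[75,150,0],0,1]]'
python3 - <<'E'
from h import *
import pickle
o=env.get_obs();c=env.camera("wrist");pickle.dump((o,c),open("w1.pkl","wb"))
cv2.imwrite("pics/w1.png",c["pixels"]);print(o["eef_pos"],np.round(c["T_tool_cam"],3),c["K"])
E
```

```text
time_s: 1.1
eef_pos: [443.1, -315.6, 336.1]
tcp_rot: [0.98, 0.199, -0.0, -0.0]
ft_force: [-0.2, -0.5, 0.1]
finger_gap: 85.3
grasp_force: 0.0
time_s: 1.6
eef_pos: [520.2, -161.0, 336.1]
tcp_rot: [0.979, 0.204, 0.001, -0.001]
ft_force: [0.3, 0.4, 0.1]
finger_gap: 85.3
grasp_force: 0.0
[ 520.21459957 -161.03913847  336.14257094] [[ 1.00000e-03 -9.48000e-01 -3.19000e-01  8.16580e+01]
 [ 1.00000e+00  1.00000e-03 -1.00000e-03  1.56000e-01]
 [ 1.00000e-03 -3.19000e-01  9.48000e-01 -1.17043e+02]
 [ 0.00000e+00  0.00000e+00  0.00000e+00  1.00000e+00]] [[309.70691629   0.         319.51391536]
 [  0.         309.70691629 200.43700451]
 [  0.           0.           1.        ]]
```

View pics/w1.png

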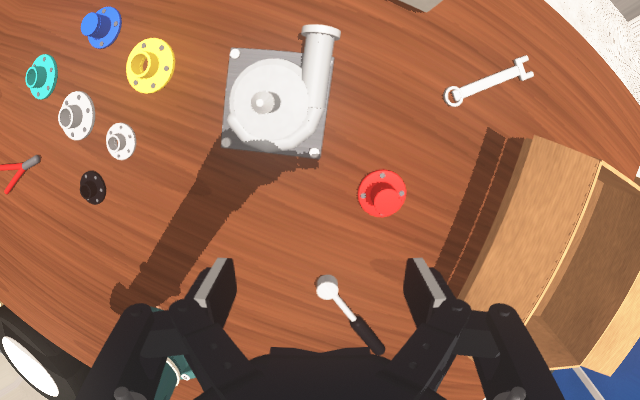

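The wrist view shows the spigot tip at (263,102), the red cap flange around (382,193) and the hub flange around (76,115). I'll add fisheye back-projection and fit them.

```bash
cat >> h.py <<'E'
from scipy.spatial.transform import Rotation as Ro
def wz(o,c,px,z):
    px=np.atleast_2d(px).astype(float);K=np.array(c["K"]);T=np.array(c["T_tool_cam"])
    u=(px-[K[0,2],K[1,2]])/[K[0,0],K[1,1]];r=np.linalg.norm(u,axis=1)+1e-12
    d=np.c_[u*(np.sin(r)/r)[:,None],np.cos(r)]
    R=Ro.from_quat(o["tcp_rot"]).as_matrix()
    d=d@T[:3,:3].T@R.T; p=np.array(o["eef_pos"])+R@T[:3,3]
    return p+d*((z-p[2])/d[:,2])[:,None]
def rim(o,c,m,seed,h,z):
    s=np.zeros_like(m);x,y=seed;sl=np.s_[max(0,y-h):y+h,max(0,x-h):x+h];s[sl]=m[sl]
    k=max(cv2.findContours(s,cv2.RETR_EXTERNAL,cv2.CHAIN_APPROX_NONE)[0],key=cv2.contourArea)
    w=wz(o,c,cv2.convexHull(k)[:,0],z)[:,:2].astype(np.float32)
    e=cv2.fitEllipse(w); return np.round(e[0],1),np.round(e[1],1)
def masks(im):
    i=im.astype(int);b,g,r=i[...,0],i[...,1],i[...,2]
    return ((r>90)&(g<.5*r)&(b<.5*r)&(abs(g-b)<.15*r)).astype(np.uint8),((i.max(2)-i.min(2)<35)&(r>110)).astype(np.uint8)
E
python3 - <<'E'
from h import *
import pickle
o,c=pickle.load(open("w1.pkl","rb"));red,sil=masks(c["pixels"])
print("red",rim(o,c,red,(382,193),32,8)); print("hub",rim(o,c,sil,(76,115),28,10))
print("tip",wz(o,c,(263,102),122),"face",wz(o,c,(271,103),50))
E
```

```text
red (array([ 506.2, -269.5]), array([76.7, 78. ]))
hub (array([430.5, 275.8]), array([ 87.7, 101. ]))
tip [[570.06725859 -72.97047086 122.        ]] face [[567.31099466 -71.12575529  50.        ]]
```

```bash
python3 -m pendant '[[[-9,48,0],0,1],[[-18,96,0],0,1],[[-27,144,0],0,1],[[-36,192,0],0,1],[[-45,240,0],0,1]]' >/dev/null && python3 -m pendant '[[[-9,48,-5],0,1],[[-18,96,-10],0,1],[[-27,144,-15],0,1],[[-36,192,-30],0,1],[[-43,205,-70],0,1]]' >/dev/null && python3 -m pendant '[[[0,0,-40],0,1],[[0,0,-80],0,1],[[0,0,-100],0,1],[[0,0,-100],0,1],[[0,0,-100],0,1]]'
python3 - <<'E'
from h import *
o=env.get_obs();c=env.camera("wrist");red,sil=masks(c["pixels"])
cv2.imwrite("pics/w2.png",c["pixels"]);print(o["eef_pos"],o["tcp_rot"])
E
```

```text
time_s: 3.15
eef_pos: [430.6, 276.4, 166.4]
tcp_rot: [0.98, 0.198, -0.0, 0.0]
ft_force: [-1.0, 0.4, 1.0]
finger_gap: 85.5
grasp_force: 0.0
[430.59249834 276.43006236 166.36188973] [ 9.80168546e-01  1.98165172e-01 -1.42202692e-04  4.08146759e-04]
```

View pics/w2.png

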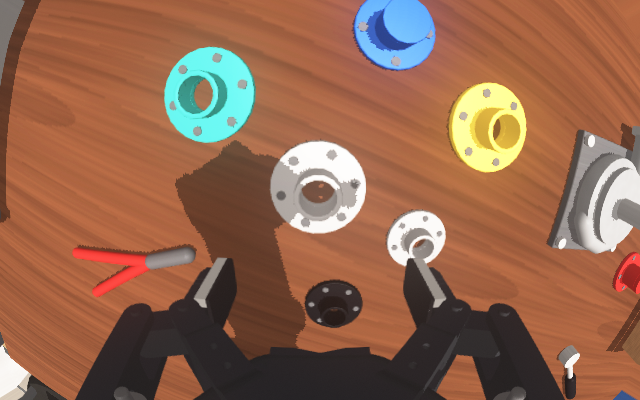

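The hub is at (318,187), between the fingers' line, with the small silver one at (416,238) clear of it. I'll refine the centre.

Run:
```python
from h import *
o=env.get_obs();c=dict(env.camera("wrist"));red,sil=masks(c["pixels"])
print("hub",rim(o,c,sil,(318,187),50,10),"neck",wz(o,c,(318.5,193),38),"small",wz(o,c,(416,238),8),o["eef_pos"])
print([wz(o,c,p,10)[0,:2].round(1) for p in((270,187),(366,187),(318,141),(318,234))])
```

```text
hub (array([431. , 278.6]), array([88.5, 89.3])) neck [[435.64621214 279.98139331  38.        ]] small [[421.80820936 166.32288422   8.        ]] [430.98886171 277.09747407 167.1940254 ]
[array([415.5, 320.5]), array([450.2, 238.4]), array([472.1, 295.9]), array([389., 261.])]
```

```bash
python3 -m pendant '[[[0,1.5,-30],0,1],[[0,1.5,-60],0,1],[[0,1.5,-90],0,1],[[0,1.5,-115],0,1],[[0,1.5,-129],0,1]]' && python3 -m pendant '[[[0,0,0],0,1],[[0,0,0],0,-1],[[0,0,0],0,-1],[[0,0,0],0,-1],[[0,0,0],0,-1]]' && python3 -m pendant '[[[0,0,0],0,-1],[[0,0,0],0,-1],[[0,0,0],0,-1],[[0,0,0],0,-1],[[0,0,0],0,-1]]'; python3 -c "
from rig import env;print(env.finger_overhang)"
```

```text
time_s: 3.75
eef_pos: [430.8, 279.2, 37.1]
tcp_rot: [0.98, 0.199, 0.001, -0.0]
ft_force: [0.2, 0.3, -0.2]
finger_gap: 85.3
grasp_force: 0.0
time_s: 4.25
eef_pos: [430.7, 279.1, 39.0]
tcp_rot: [0.98, 0.199, 0.001, -0.0]
ft_force: [-0.5, -1.1, 8.8]
finger_gap: 41.2
grasp_force: 59.4
time_s: 4.75
eef_pos: [430.8, 279.1, 39.0]
tcp_rot: [0.98, 0.199, 0.001, -0.0]
ft_force: [0.2, -0.3, 8.5]
finger_gap: 40.6
grasp_force: 59.4
25.0
```

```bash
python3 -m pendant '[[[0,0,10],0,-1],[[0,0,35],0,-1],[[0,0,75],0,-1],[[0,0,115],0,-1],[[0,0,155],0,-1]]' && python3 -m pendant '[[[5,-25,0],0,-1],[[14,-65,0],0,-1],[[23,-105,0],0,-1],[[32,-145,0],0,-1],[[41,-185,0],0,-1]]' && python3 -m pendant '[[[9,-40,0],0,-1],[[18,-80,0],0,-1],[[25,-115,0],0,-1],[[29,-134,0],0,-1],[[29,-134,0],0,-1]]'
python3 - <<'E'
from h import *
import pickle
o=env.get_obs();c=env.camera("wrist");pickle.dump((o,c),open("w3.pkl","wb"))
cv2.imwrite("pics/w3.png",c["pixels"]);print(o["eef_pos"],o["tcp_rot"])
E
```

```text
time_s: 5.25
eef_pos: [429.1, 278.2, 194.2]
tcp_rot: [0.98, 0.199, -0.0, 0.0]
ft_force: [0.9, 1.6, -2.6]
finger_gap: 40.6
grasp_force: 61.3
time_s: 5.75
eef_pos: [470.3, 92.1, 192.8]
tcp_rot: [0.98, 0.199, -0.0, 0.0]
ft_force: [1.4, 0.0, -2.6]
finger_gap: 40.7
grasp_force: 61.3
time_s: 6.25
eef_pos: [499.5, -44.3, 192.5]
tcp_rot: [0.981, 0.196, -0.0, 0.001]
ft_force: [0.0, 0.9, -3.2]
finger_gap: 40.6
grasp_force: 61.3
[499.53422938 -44.28838663 192.54335456] [ 9.80669670e-01  1.95668103e-01 -3.33837656e-04  9.38370524e-04]
```

View pics/w3.png

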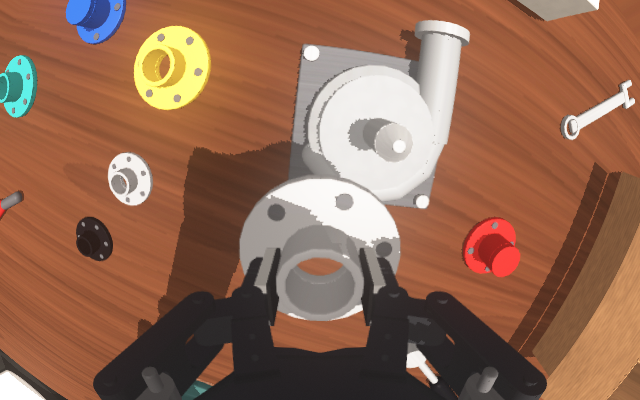

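The hub is held with its neck top at about (320,283). The spigot tip (bright disc) is at (399,146).

Run:
```python
from h import *
import pickle
o,c=pickle.load(open("w3.pkl","rb"));g=c["pixels"].min(2)
s=g[136:157,388:410]; ys,xs=np.nonzero(s>225); p=(xs.mean()+388,ys.mean()+136);print(p,len(xs),s.max())
print("tip",wz(o,c,p,122),wz(o,c,(399,146),122))
red,sil=masks(c["pixels"]);print("red",rim(o,c,red,(492,248),36,8))
print("neck top",wz(o,c,(320.5,284),o["eef_pos"][2]-1),"bolt heads centre",np.mean([wz(o,c,q,12)[0] for q in((311,53),(422,201))],0),o["eef_pos"])
```

```text
(np.float64(399.4117647058824), np.float64(146.11029411764707)) 136 250
tip [[568.63445469 -69.58049485 122.        ]] [[568.58716294 -69.30626935 122.        ]]
red (array([ 504.3, -276.8]), array([ 76.1, 104.6]))
neck top [[501.40052115 -44.11395663 191.54335456]] bolt heads centre [568.3785084  -70.07160011  12.        ] [499.53422938 -44.28838663 192.54335456]
```

```bash
python3 -m pendant '[[[30,-11,0],0,-1],[[55,-20,0],0,-1],[[68,-25,0],0,-1],[[68,-25,0],0,-1],[[68,-25,0],0,-1]]' && python3 -m pendant '[[[0,0,-10],0,-1],[[0,0,-20],0,-1],[[0,0,-28],0,-1],[[0,0,-28],0,-1],[[0,0,-28],0,-1]]'
python3 - <<'E'
from h import *
import pickle
d={}
for n in("top","scene"): d[n]=env.camera(n)
a=cv2.resize(d["top"]["pixels"][95:215,300:420],(400,400),interpolation=cv2.INTER_CUBIC)
b=cv2.resize(d["scene"]["pixels"][160:280,190:310],(400,400),interpolation=cv2.INTER_CUBIC)
cv2.imwrite("pics/s4.png",np.hstack([a,b]))
E
```

```text
time_s: 6.8
eef_pos: [566.2, -63.8, 191.9]
tcp_rot: [0.98, 0.2, -0.001, -0.001]
ft_force: [-0.3, 0.7, -3.3]
finger_gap: 40.5
grasp_force: 61.3
time_s: 7.3
eef_pos: [567.4, -65.0, 163.8]
tcp_rot: [0.98, 0.199, -0.001, -0.0]
ft_force: [-0.1, -0.5, -2.3]
finger_gap: 40.8
grasp_force: 61.3
```

View pics/s4.png

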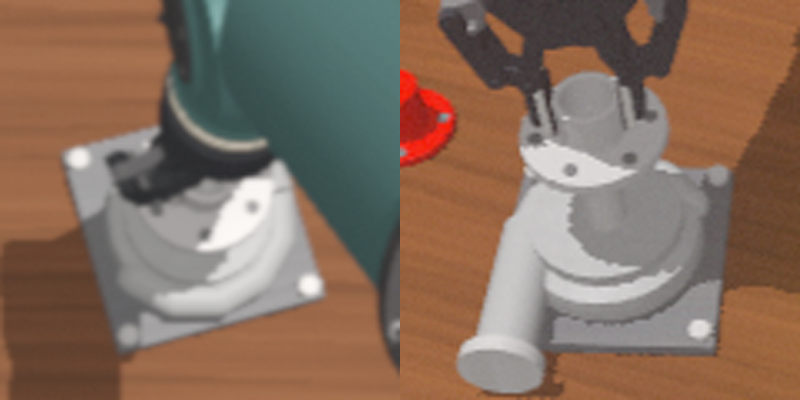

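The scene half shows the hub level just above the spigot. The measured y is still about 4 mm short, so I'll correct that and start down gently.

```bash
python3 -m pendant '[[[0.5,-4,0],0,-1],[[0.5,-4,0],0,-1],[[0.5,-4,-5],0,-1],[[0.5,-4,-10],0,-1],[[0.5,-4,-15],0,-1]]' && python3 -m pendant '[[[0,0,-3],0,-1],[[0,0,-6],0,-1],[[0,0,-9],0,-1],[[0,0,-12],0,-1],[[0,0,-12],0,-1]]'
```

```text
time_s: 7.9
eef_pos: [568.2, -69.0, 148.8]
tcp_rot: [0.98, 0.199, -0.0, -0.0]
ft_force: [-0.5, -0.0, -3.6]
finger_gap: 40.5
grasp_force: 61.3
time_s: 8.4
eef_pos: [568.1, -69.0, 136.9]
tcp_rot: [0.98, 0.199, -0.0, -0.0]
ft_force: [-0.1, -0.3, -3.7]
finger_gap: 40.5
grasp_force: 61.3
```

No contact force, and the hub is already past the taper. Continuing down.

```bash
python3 -m pendant '[[[0,0,-8],0,-1],[[0,0,-17],0,-1],[[0,0,-26],0,-1],[[0,0,-35],0,-1],[[0,0,-42],0,-1]]' && python3 -m pendant '[[[0,0,-1],0,-1],[[0,0,-2.5],0,-1],[[0,0,-4],0,-1],[[0,0,-5],0,-1],[[0,0,-5],0,-1]]'
```

```text
time_s: 8.9
eef_pos: [567.9, -69.0, 94.1]
tcp_rot: [0.98, 0.199, -0.001, -0.0]
ft_force: [-0.7, -0.1, -2.7]
finger_gap: 40.5
grasp_force: 61.4
time_s: 9.4
eef_pos: [568.4, -69.1, 90.4]
tcp_rot: [0.98, 0.199, 0.0, 0.0]
ft_force: [0.0, 0.5, -2.5]
finger_gap: 40.2
grasp_force: 61.3
```

```bash
python3 -m pendant '[[[0,0,-0.5],0,-1],[[0,0,-1],0,-1],[[0,0,-1.5],0,-1],[[0,0,-2],0,-1],[[0,0,-2],0,-1]]'
```

```text
time_s: 9.9
eef_pos: [568.4, -69.1, 89.1]
tcp_rot: [0.98, 0.199, 0.0, 0.0]
ft_force: [-1.3, -0.9, 4.2]
finger_gap: 40.7
grasp_force: 62.0
```

There is contact at z = 89, exactly as expected for fully home. Releasing and rising.

```bash
python3 -m pendant '[[[0,0,0],0,-0.4],[[0,0,0],0,0],[[0,0,0],0,1],[[0,0,0],0,1],[[0,0,0],0,1]]' && python3 -m pendant '[[[0,0,0],0,1],[[0,0,15],0,1],[[0,0,45],0,1],[[0,0,85],0,1],[[0,0,125],0,1]]' && python3 -m pendant '[[[-10,-25,5],0,1],[[-20,-65,10],0,1],[[-30,-105,10],0,1],[[-45,-145,10],0,1],[[-60,-170,10],0,1]]'  && python3 -m pendant '[[[-4,-26,0],0,1],[[-4,-26,0],0,1],[[-4,-26,0],0,1],[[-4,-26,0],0,1],[[-4,-26,0],0,1]]'
python3 - <<'E'
from h import *
import pickle
o=env.get_obs();c=env.camera("wrist");s=env.camera("scene")
pickle.dump((o,c),open("w5.pkl","wb"))
b=cv2.resize(s["pixels"][150:290,150:310],(456,400),interpolation=cv2.INTER_CUBIC)
cv2.imwrite("pics/s5.png",np.hstack([b,c["pixels"][:,150:490]]));print(o["eef_pos"])
E
```

```text
time_s: 10.4
eef_pos: [568.6, -69.0, 88.2]
tcp_rot: [0.98, 0.199, 0.0, 0.0]
ft_force: [-0.6, -0.1, -1.1]
finger_gap: 83.6
grasp_force: 0.0
time_s: 10.9
eef_pos: [568.0, -68.9, 215.3]
tcp_rot: [0.98, 0.199, -0.0, -0.0]
ft_force: [-0.0, 0.3, 0.6]
finger_gap: 85.8
grasp_force: 0.0
time_s: 11.4
eef_pos: [507.5, -242.8, 224.5]
tcp_rot: [0.98, 0.197, 0.0, 0.001]
ft_force: [0.4, -0.4, -0.3]
finger_gap: 85.0
grasp_force: 0.0
time_s: 11.9
eef_pos: [505.0, -263.3, 223.6]
tcp_rot: [0.98, 0.2, 0.0, -0.0]
ft_force: [-0.2, 0.1, -0.2]
finger_gap: 85.7
grasp_force: 0.0
[ 504.96775498 -263.33554984  223.61133702]
```

View pics/s5.png

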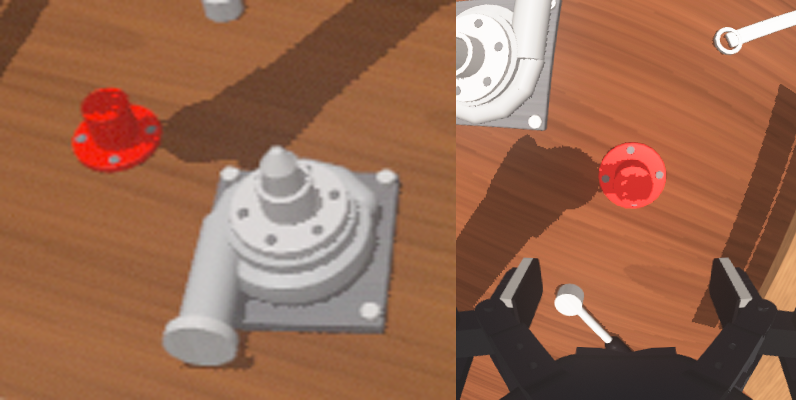

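The left half shows the hub sitting flat on the face with the spigot through it. In the right half the red cap is at wrist pixel (326,176).

Run:
```python
from h import *
import pickle
o,c=pickle.load(open("w5.pkl","rb"));i=c["pixels"].astype(int)
m=((i[...,2]>90)&(i[...,1]<.6*i[...,2])&(abs(i[...,1]-i[...,0])<.1*i[...,2])).astype(np.uint8)
print("red",rim(o,c,m,(326,176),40,8))
print([wz(o,c,p,8)[0,:2].round(1) for p in((292.5,176),(360.5,176),(326,142),(326,209))],"boss",wz(o,c,(328,182),46))
```

```text
red (array([ 506.3, -270.2]), array([75.2, 75.5]))
[array([ 491.5, -236.3]), array([ 521.4, -305.7]), array([ 540.9, -255.4]), array([ 470.4, -286. ])] boss [[ 509.72066313 -270.26354211   46.        ]]
```

```bash
python3 -m pendant '[[[1.5,-7,-30],0,1],[[1.5,-7,-70],0,1],[[1.5,-7,-110],0,1],[[1.5,-7,-145],0,1],[[1.5,-7,-165],0,1]]' && python3 -m pendant '[[[0,0,-10],0,1],[[0,0,-18.5],0,1],[[0,0,-18.5],0,1],[[0,0,-18.5],0,-1],[[0,0,-18.5],0,-1]]' && python3 -m pendant '[[[0,0,0],0,-1],[[0,0,0],0,-1],[[0,0,0],0,-1],[[0,0,0],0,-1],[[0,0,0],0,-1]]'
```

```text
time_s: 12.5
eef_pos: [504.9, -270.7, 55.6]
tcp_rot: [0.98, 0.2, -0.001, -0.001]
ft_force: [0.6, 0.2, 0.0]
finger_gap: 85.4
grasp_force: 0.0
time_s: 13.0
eef_pos: [506.6, -272.4, 40.9]
tcp_rot: [0.98, 0.199, 0.001, 0.001]
ft_force: [-0.0, -0.1, -0.7]
finger_gap: 59.4
grasp_force: 0.0
time_s: 13.5
eef_pos: [506.3, -272.3, 40.9]
tcp_rot: [0.98, 0.199, 0.0, 0.0]
ft_force: [-0.2, 0.1, 7.1]
finger_gap: 38.3
grasp_force: 60.1
```

```bash
python3 -m pendant '[[[0,0,10],0,-1],[[0,0,35],0,-1],[[0,0,75],0,-1],[[0,0,115],0,-1],[[0,0,145],0,-1]]' && python3 -m pendant '[[[8,25,0],0,-1],[[20,65,0],0,-1],[[32,105,0],0,-1],[[44,145,0],0,-1],[[54,178,0],0,-1]]' && python3 -m pendant '[[[5,15,0],0,-1],[[8,25,0],0,-1],[[8,25,0],0,-1],[[8,25,0],0,-1],[[8,25,0],0,-1]]'
```

```text
time_s: 14.0
eef_pos: [506.1, -272.2, 187.6]
tcp_rot: [0.98, 0.199, 0.001, 0.001]
ft_force: [0.5, -0.1, -2.5]
finger_gap: 38.2
grasp_force: 60.4
time_s: 14.5
eef_pos: [560.1, -91.4, 185.5]
tcp_rot: [0.98, 0.2, 0.0, -0.0]
ft_force: [0.0, -0.0, -1.4]
finger_gap: 38.4
grasp_force: 60.5
time_s: 15.0
eef_pos: [567.1, -71.5, 184.6]
tcp_rot: [0.98, 0.197, -0.001, 0.001]
ft_force: [-0.1, -0.3, -1.4]
finger_gap: 38.3
grasp_force: 60.4
```

```bash
python3 -m pendant '[[[1,2,0],0,-1],[[1,2,-5],0,-1],[[1,2,-10],0,-1],[[1,2,-15],0,-1],[[1,2,-18],0,-1]]' && python3 -m pendant '[[[0,0,-3],0,-1],[[0,0,-6],0,-1],[[0,0,-9],0,-1],[[0,0,-12],0,-1],[[0,0,-15],0,-1]]'
```

```text
time_s: 15.5
eef_pos: [568.4, -67.1, 166.0]
tcp_rot: [0.98, 0.199, -0.001, -0.0]
ft_force: [0.4, 0.2, -0.9]
finger_gap: 38.1
grasp_force: 60.4
time_s: 16.0
eef_pos: [568.9, -67.0, 151.6]
tcp_rot: [0.98, 0.199, 0.0, 0.0]
ft_force: [-0.3, 0.3, -1.7]
finger_gap: 38.3
grasp_force: 60.4
```

Run:
```python
from h import *
s=env.camera("scene")["pixels"]
cv2.imwrite("pics/s6.png",cv2.resize(s[150:290,180:320],(560,560),interpolation=cv2.INTER_CUBIC))
```

```text
(no output)
```

View pics/s6.png

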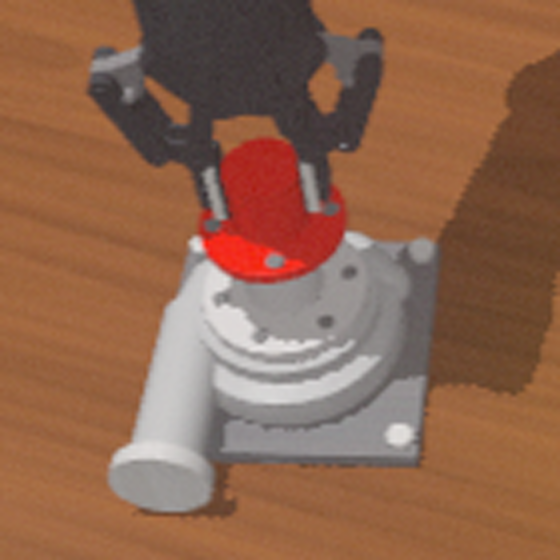

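The cap is level and over the spigot with no side force. y is 2 mm off the hub's position, so I'll correct that and keep lowering.

```bash
python3 -m pendant '[[[0,-1,0],0,-1],[[-0.5,-2,0],0,-1],[[-0.5,-2,-4],0,-1],[[-0.5,-2,-8],0,-1],[[-0.5,-2,-11],0,-1]]' && python3 -m pendant '[[[0,0,-3],0,-1],[[0,0,-6],0,-1],[[0,0,-8],0,-1],[[0,0,-9],0,-1],[[0,0,-9],0,-1]]'
```

```text
time_s: 16.55
eef_pos: [568.2, -69.1, 140.4]
tcp_rot: [0.98, 0.199, -0.0, -0.0]
ft_force: [0.0, 0.0, -0.7]
finger_gap: 38.4
grasp_force: 60.4
time_s: 17.05
eef_pos: [568.3, -69.0, 131.7]
tcp_rot: [0.98, 0.199, -0.0, -0.0]
ft_force: [-0.2, 0.6, -1.7]
finger_gap: 38.2
grasp_force: 60.4
```

```bash
python3 -m pendant '[[[0,0,-1],0,-1],[[0,0,-2],0,-1],[[0,0,-2.5],0,-1],[[0,0,-3],0,-1],[[0,0,-3],0,-1]]'
```

```text
time_s: 17.55
eef_pos: [568.3, -69.1, 128.9]
tcp_rot: [0.98, 0.199, -0.0, 0.0]
ft_force: [-0.0, -0.9, 0.1]
finger_gap: 38.2
grasp_force: 60.7
```

```bash
python3 -m pendant '[[[0,0,-0.4],0,-1],[[0,0,-0.8],0,-1],[[0,0,-0.8],0,-1],[[0,0,-0.8],0,-1],[[0,0,-0.8],0,-1]]'
```

```text
time_s: 18.05
eef_pos: [568.4, -69.0, 128.9]
tcp_rot: [0.98, 0.199, 0.0, 0.0]
ft_force: [-2.0, 0.1, 5.8]
finger_gap: 38.0
grasp_force: 61.3
```

Contact is firm at z = 128.9, against the 129 expected when flush. Releasing and retreating.

```bash
python3 -m pendant '[[[0,0,0],0,-0.4],[[0,0,0],0,0],[[0,0,0],0,1],[[0,0,0],0,1],[[0,0,0],0,1]]' && python3 -m pendant '[[[0,0,0],0,1],[[0,0,15],0,1],[[0,0,45],0,1],[[0,0,85],0,1],[[0,0,125],0,1]]' && python3 -m pendant '[[[0,-40,5],0,1],[[0,-80,10],0,1],[[0,-120,10],0,1],[[0,-140,10],0,1],[[0,-140,10],0,1]]'
python3 - <<'E'
from h import *
s=env.camera("scene")["pixels"];t=env.camera("top")["pixels"]
a=cv2.resize(s[150:300,180:420],(640,400),interpolation=cv2.INTER_CUBIC)
cv2.imwrite("pics/s7.png",a)
E
```

```text
time_s: 18.55
eef_pos: [568.4, -69.0, 127.8]
tcp_rot: [0.98, 0.199, -0.0, -0.0]
ft_force: [0.1, 0.0, 1.0]
finger_gap: 83.5
grasp_force: 0.0
time_s: 19.05
eef_pos: [567.8, -69.0, 253.8]
tcp_rot: [0.98, 0.199, -0.001, -0.0]
ft_force: [0.8, -0.1, 0.2]
finger_gap: 85.3
grasp_force: 0.0
time_s: 19.55
eef_pos: [567.4, -214.1, 262.7]
tcp_rot: [0.981, 0.195, -0.0, 0.001]
ft_force: [-0.3, -0.2, 0.2]
finger_gap: 85.1
grasp_force: 0.0
```

View pics/s7.png

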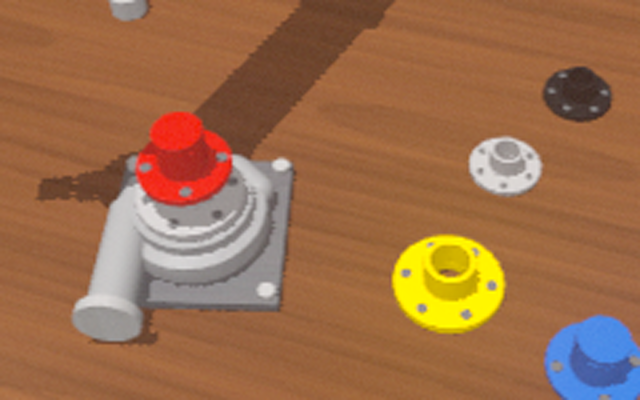

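The red cap sits level on the hub at about (183,160), the blue cap at about (600,360) has not been touched, and the gripper is clear. Handing in.

```bash
python3 -c "
from rig import env;print(env.sign_off())"
```

```text
the job is handed in; nothing more can be done
None
```

The silver hub is fully home on the housing face, the red cap sits flush on top of it, the blue cap was left untouched, and the job was handed in at about 20 s; no verdict came back.

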